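Close the draw latch of the clamping jig

ROBOT

A 7-joint arm with a two-finger parallel gripper is mounted at the origin on a cart in front of the work surface, level with it; the furniture and walls round the work are solid. World frame = base frame: x ahead of the robot, y to its left, z up, the work surface at z = 0. Lengths are in mm, angles in degrees, forces in N, time in s.
With the tool pointing down it reaches from about 425 to 975 mm from the base axis. Payload 16.7 kg.
Tool frame: the origin (TCP) lies on the centre line of the jaws, within the pads' length; the fingertips stand 22 mm ahead of it and the grasp point (between the pads) lies 3 mm ahead of it; z points along the fingers, y is the line along which they close (so a half turn about z gives the same grasp; the last joint's range is limited). The gripper opens to 85 mm and grips with 20 to 120 N. Pads are 22 mm wide; open, the fingers measure 114 mm over their backs; the gripper's body (76 mm by 85 mm) begins 54 mm behind the grasp point. The pads swing forward as they close: fully open they stand 13 mm farther back than shut.
Start: joints at [55.147, 24.414, 4.234, 92.017, -1.954, 63.644, -3.845], TCP at [298.903, -605.173, 253.302] pointing down, gripper open.
Joint ranges: [-163.25, 163.25], [-28.42, 122.38], [-70.27, 78.77], [12.13, 141.07], [-58.53, 238.53], [9.26, 117.41], [-156.51, 156.51]. Speed limits (degrees/s): [108.29, 108.29, 136.94, 136.94, 172.46, 172.46, 172.46].

INTERFACE

Orientations are given as a 3x3 rotation matrix whose columns are the frame's x, y, z axes.
In Python, from cell import env, camera gives the robot as it stands.
- The arm moves only by the tool apply_moves, never from a script. Its argument "steps" is a list of rows, each a list of 3 entries, a list of its own where there are three numbers: the opening, from 0 (shut) to 1 (fully open), then the shift along the tool's x, y, z in mm, then the turn, a rotation vector about the tool's x, y, z in rad. In form: [[fingers, [x, y, z], [rx, ry, rz]], ...]. A call has 1 to 12 rows; each row is the pose to reach, as a shift and turn from the pose commanded when the call began, along the tool's axes at that moment; what a row does not reach only later rows make up. A row lasts 1/10 s, in which the tool goes at most 50 mm and 8.59 degrees, less where a joint would pass 70% of its speed; a pose out of reach is approached as far as the arm can. A call with a gripper value outside its range is refused whole. The fingers move at their own pace and stop on an object; "squeeze" is the grip in N (left out, the last holds). Time passes only in rows, so rows that repeat a pose let the fingers close. It gives the time, the measured TCP pose, the force, the opening and the grip force at its end, in the units of the state.
- env.get_obs(): the state, without advancing time (a new reading comes with each control period).
- camera(name): name is "scene" or "top"; returns a dict with "pixels" (480x640x3 uint8, blue, green, red), "camera_matrix" (3x3 intrinsics, pixels), "view" (4x4, takes a point from world to camera coordinates). Camera axes: x right, y down, z forward; pixel columns grow to the right and rows downward; lengths in mm; the calibration is good to about 2 mm. A picture is of the moment at which its call begins. There is no depth.
- env.close_job(): hands the job in; it is judged then, once.
The state is a dict: "time_s": time; "q": joint angles; "joint_vel": joint speeds; "joint_efforts": joint torques, N m; "eef_pos": TCP position; "tool_rot": TCP orientation; "contact_force": force on the tool from outside, world axes, zero at the start; "torque": the same for the moment, N m; "finger_gap": opening from 0.0 (shut) to 1.0 (fully open); "grasp_force": force on a finger pad.
Only numpy, scipy, OpenCV 4.12 (cv2) and the standard library are available. Lean on these libraries where they do the work, as an engineer would, in place of code of your own. Each camera call takes 0.05 s, during which the arm holds its last target. There are 200 camera calls.

TASK

The wooden block lies loose in the small clamping jig. Hook the latch's wire loop behind the keeper hook on the sliding jaw, drawn in fully under the hook's lip, then throw the lever back over its dead point until it stays down against its stop, so that the jaw holds the block tight against the stop. Leave the try square, the tape measure and the sanding pad where they are.

Things in the scene. Friction and masses are not known exactly. Their poses are not given: they have to be found in the camera images.
- lever_pivot (a point): centre of the lever's pivot pin, fixed to the jig, 72 mm over the worktop. Axes are the jig's: x from latch to keeper, z up, y along all pins. The jig, a fixed plywood board 260 x 130 x 15 mm, carries towards +x: steel latch bracket (x = 0), wooden stop (face at x = 24 mm, 42 mm high), loose block, sliding jaw.
- handle_end (a point): far end of the lever's round black grip (20 mm thick), on its middle line, 125 mm from the pivot. Site z points from pivot to end. The loop turns on a pin through the lever 28 mm from the pivot.
- lever (a joint): lever angle (rad): 0 upright, positive thrown back to jig -x, 1.57 level, limits -0.65 and 1.745 (the closed stop, about 0.17 past the dead point). Stiff (0.2 N m), stays where left. With the loop hooked its spring resists up to the dead point and beyond it holds the lever down; needs about 4 to 12 N on the grip.
- loop (a joint): angle of the loop against the lever (rad): lever + loop is the loop's elevation above level towards jig +x. Stiff (0.1 N m): it stays where put and must be pressed down.
- loop_bar (a point): middle of the cross bar at the loop's end. The loop is a steel wire bail, 114 mm from its pin to the bar, sprung along its length (8 N/mm, 14 mm at most); point x points from pin to bar, y along the bar. The bar is 8 mm thick, ends each side in a 14 mm disc, and measures 50 mm over the discs: pinch it there along y. Moving it draws the lever along (some 7 N).
- keeper_seat (a point): where the bar's middle lies when hooked, on the jaw's 20 mm wide steel hook, 70 mm over the worktop; axes as the jig's. The post ends 4 mm to -x of this point; its lip, 10 to 16 mm above, reaches 3 mm to +x; a saddle 4 mm below carries the bar up to 19 mm to +x. So lower the bar at least 7 mm to +x of this point, then draw it back under the lip.
- block_centre (a point): centre of the loose wooden block, 50 x 75 x 25 mm, lying on the jig between stop and jaw
- jaw: the sliding wooden jaw with the hook, 43 x 76 mm; its wooden top, beside the hook, is 42 mm over the worktop. It slides along jig x with 4 N of friction, starts 6 to 10 mm away from its closed place, and is dragged along if the bar is drawn back while pressed on the saddle (origin: on the worktop under the pivot when closed, shifted along jig x by the slide)
- wood_block: the loose wooden block (origin under its centre)
- try_square: bystander: try square, wooden stock and steel blade, 130 x 159 x 20 mm, lying to the left of the jig
- tape_measure: bystander: yellow tape measure, 38 x 78 x 70 mm, just beyond the jig
- sanding_pad: bystander: grey sanding pad, 45 x 70 x 26 mm, just beyond the jig
Mind the look-alikes: they are no part of the job. Leave any green or purple look-alike of the wood_block alone.

How it is judged (in metres and radians):
At the end, for the whole second after the job is handed in: The lever is down at its stop (beyond 1.66 rad), the loop's bar lies in the keeper hook (within 11 mm of the seat point), the jaw is against the block (keeper seat less than 98 mm from the pivot along the jig) and presses it with more than 15 N, and the block is at rest (value of joint lever above 1.66 rad and distance between loop_bar and keeper_seat below 0.011 m and contact force between jaw and wood_block above 15 N and x of keeper_seat in the frame of lever_pivot below 0.098 m and linear speed of wood_block below 0.01 m/s); the robot touches nothing.
It fails at once if the try square, the tape measure or the sanding pad was shifted by more than 30 mm (distance of any of try_square, tape_measure, sanding_pad from where it was at the start of the episode above 0.03 m).
It also fails if it takes over 45 s, if anything falls off the work surface, if the arm or the gripper's body presses on something with over 40 N, if the wrist force passes 120 N, or if a joint passes its speed limit or range.

## Working session

There is one attempt and no reset: what is moved stays moved. The work goes in short steps, Python scripts to look and compute and a tool call to move; the robot and the scene stay as the last step left them, time stands still between calls to the robot, and variables do not carry over. Pictures are saved under pics/ and viewed, at most 10 in all, crops included, and the job is handed in when it is done.

Besides the shell and the picture viewer there is one more tool, called after "Request:" by a JSON object that holds its "op" and its "data", one argument or row to a line. apply_moves: Moves the arm, as the interface text tells. Its arguments: {"type":"object","properties":{"steps":{"type":"array","items":{"type":"array"}},"squeeze":{"type":"number"}},"required":["steps"]}

```bash
mkdir -p pics; ls; cat > h.py <<'E'
import numpy as np, cv2
from cell import env, camera
def snap(name,fn,crop=None,scale=1):
    c=camera(name); np.savez('/tmp/%s.npz'%fn,K=c["camera_matrix"],V=c["view"],p=c["pixels"])
    save(c["pixels"],fn,crop,scale); return c
def save(p,fn,crop=None,scale=1):
    if crop: x0,y0,x1,y1=crop; p=p[y0:y1,x0:x1]
    if scale!=1: p=cv2.resize(p,None,fx=scale,fy=scale,interpolation=cv2.INTER_CUBIC)
    cv2.imwrite('pics/%s.png'%fn,p)
def ray(c,u,v):
    K,V=np.array(c["K"]),np.array(c["V"]); R=V[:3,:3]; o=-R.T@V[:3,3]
    d=R.T@np.linalg.solve(K,[u,v,1.]); return o,d
def atz(c,u,v,z):
    o,d=ray(c,u,v); return o+d*(z-o[2])/d[2]
def proj(c,P):
    K,V=np.array(c["K"]),np.array(c["V"]); p=V[:3,:3]@np.array(P)+V[:3,3]; p=K@p; return p[:2]/p[2]
def load(fn): return dict(np.load('/tmp/%s.npz'%fn))
E
python3 - <<'E'
from h import *
for n in("scene","top"):
    c=snap(n,n+"0"); print(n,np.round(c["camera_matrix"],1).tolist(),np.round(c["view"],3).tolist())
o=env.get_obs(); print({k:np.round(v,3).tolist() for k,v in o.items()})
E
```

```text
pics
scene [[443.2, 0.0, 327.6], [0.0, 443.2, 238.7], [0.0, 0.0, 1.0]] [[0.918, -0.397, -0.001, -514.389], [-0.242, -0.556, -0.796, 303.219], [0.316, 0.73, -0.606, 682.537], [0.0, 0.0, 0.0, 1.0]]
top [[507.0, 0.0, 318.2], [0.0, 507.0, 236.9], [0.0, 0.0, 1.0]] [[-0.027, -1.0, 0.01, 107.238], [-0.982, 0.025, -0.188, 636.679], [0.188, -0.015, -0.982, 1221.247], [0.0, 0.0, 0.0, 1.0]]
{'time_s': 0.1, 'q': [55.146, 24.446, 4.232, 92.047, -1.953, 63.645, -3.845], 'joint_vel': [0.13, -0.016, -0.096, -0.182, -0.058, 0.042, -0.069], 'joint_efforts': [0.01, -95.153, 3.772, -46.44, 0.02, 0.007, 0.0], 'eef_pos': [298.77, -604.903, 252.694], 'tool_rot': [[0.897, 0.443, -0.001], [0.443, -0.897, 0.001], [-0.0, -0.001, -1.0]], 'contact_force': [0.119, -0.79, -0.065], 'torque': [-0.001, -0.005, -0.05], 'grasp_force': 0.0, 'finger_gap': 1.0}
```

View pics/scene0.png

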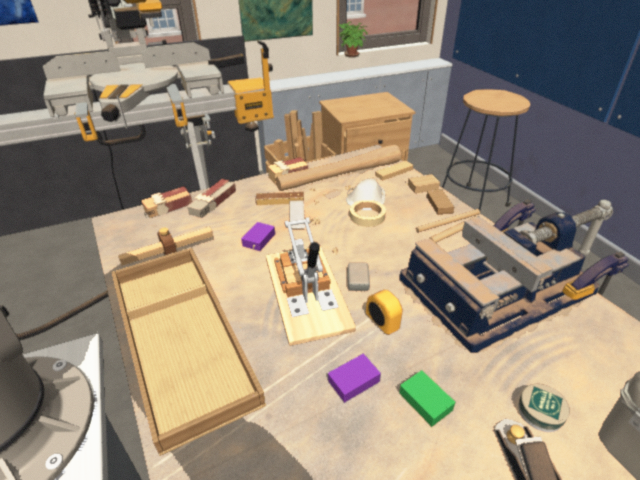

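View pics/top0.png

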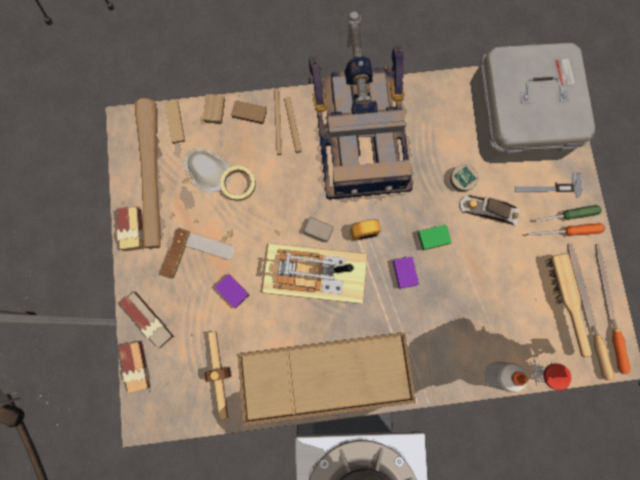

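The jig is at (315,272) in the top view and (308,290) in the scene view. The latch bracket is at the image right and the loop's bar at about (265,268), so jig +x is roughly world +y. The block in the jig is natural wood; the purple ones at (232,291) and (405,272) and the green one at (434,237) are look-alikes. Next, enlarged crops.

```bash
python3 - <<'E'
from h import *
save(load("top0")["p"],"topc",(250,225,380,320),6)
save(load("scene0")["p"],"scenec",(255,200,365,350),4)
E
```

```text
(no output)
```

View pics/topc.png

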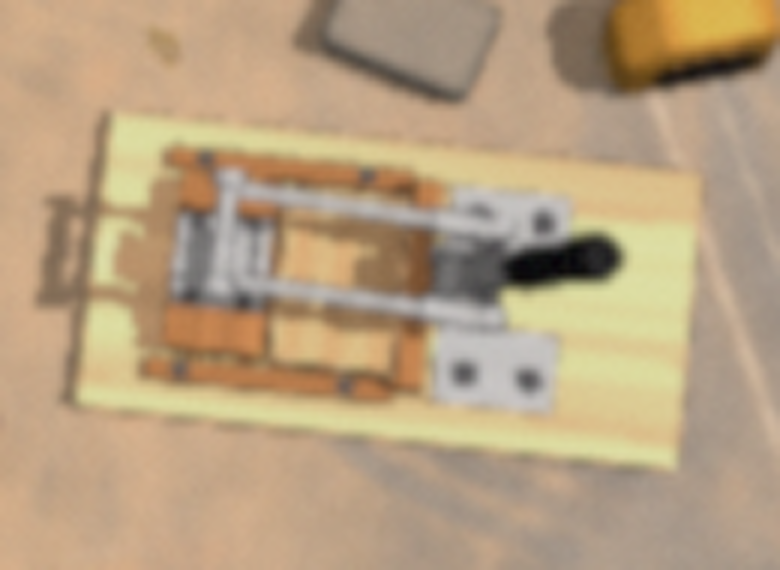

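View pics/scenec.png

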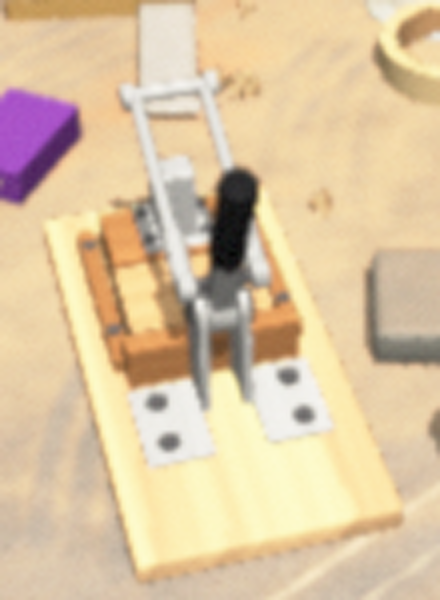

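Top crop: the board corners are (108,113), (700,172), (676,468) and (78,405), the bar discs are at about (233,178) and (222,290), and the grip end is at about (603,257). Scene crop: the discs are at (130,96) and (212,84), and the grip end is at (240,182). The loop stands up well above the hook. I'll fit the jig parameters to these points.

```bash
cat > fit.py <<'E'
from h import *
from scipy.optimize import least_squares
T,S=load("top0"),load("scene0")
t=lambda u,v:(u/6+250-.42,v/6+225-.42); s=lambda u,v:(u/4+255-.4,v/4+200-.4)
C=[atz(T,*t(*p),15) for p in((108,113),(700,172),(676,468),(78,405))]
# jig x dir from right to left
d1=C[0]-C[1]; d2=C[3]-C[2]; d=d1+d2; yaw0=np.arctan2(d[1],d[0])
def model(p):
    x,y,yaw,a,e=p; ex=np.array([np.cos(yaw),np.sin(yaw),0]); ey=np.array([-ex[1],ex[0],0]); ez=np.array([0,0,1.])
    P=np.array([x,y,72]); L=-np.sin(a)*ex+np.cos(a)*ez
    pin=P+28*L; B=pin+114*(np.cos(e)*ex+np.sin(e)*ez)
    return P,pin,B,P+125*L,ex,ey,ez
def res(p):
    P,pin,B,H,ex,ey,ez=model(p); r=[]
    # ends: ey side
    for c,m,q in((T,t(228,235),B),(S,s(171,90),B),(T,t(602,257),H),(S,s(240,178),H)):
        r+=list(proj(c,q)-m)
    return np.r_[r,(p[2]-yaw0)*100]
if __name__=="__main__":
    print("board",np.round(C,0).tolist(),np.degrees(yaw0),np.linalg.norm(d1),np.linalg.norm(d2))
    m=np.mean(C,0)
    f=least_squares(res,[m[0],m[1]-50,yaw0,.3,.5]); print(f.x,f.cost,np.round(f.fun,1)); np.save('/tmp/fit.npy',f.x)
    P,pin,B,H,ex,ey,ez=model(f.x)
    for n,q in zip("P pin B H ex ey".split(),(P,pin,B,H,ex,ey)): print(n,np.round(q,2))
    # keeper hook location & discs in top
    for z in(70,86): print("hook",[np.round(np.dot(atz(T,*t(u,v),z)-P,ex),1) for u,v in((178,250),(205,250),(265,265))])
    print("discs",[np.round([np.dot(atz(T,*t(u,v),B[2])-P,ex),np.dot(atz(T,*t(u,v),B[2])-P,ey)],1) for u,v in((233,178),(222,290))])
E
python3 fit.py
```

```text
board [[634.0, 222.0, 15.0], [601.0, -34.0, 15.0], [474.0, -18.0, 15.0], [508.0, 236.0, 15.0]] 82.63867640129048 258.426325584103 256.4396197395055
[5.51379064e+02 6.90410888e+01 1.44131658e+00 3.84702777e-01
 3.44704097e-01] 1.1140888041777184 [ 0.1 -0.7 -0.7  0.1  0.3 -0.9 -0.6  0.1 -0.1]
P [551.38  69.04  72.  ]
pin [550.02  58.62  97.95]
B [563.88 165.02 136.48]
H [545.32  22.52 187.86]
ex [0.13 0.99 0.  ]
ey [-0.99  0.13  0.  ]
hook [np.float64(121.1), np.float64(110.0), np.float64(84.7)]
hook [np.float64(119.8), np.float64(108.8), np.float64(83.8)]
discs [array([ 97.5, -21. ]), array([96.8, 23.3])]
```

Request:
{"op": "apply_moves", "data": {
  "steps": [
    [1,[579,-573,-10],[0,0,-0.983]],
    [1,[579,-573,-10],[0,0,-0.983]],
    [1,[579,-573,-10],[0,0,-0.983]],
    [1,[579,-573,-10],[0,0,-0.983]],
    [1,[579,-573,-10],[0,0,-0.983]],
    [1,[579,-573,-10],[0,0,-0.983]],
    [1,[579,-573,-10],[0,0,-0.983]],
    [1,[579,-573,-10],[0,0,-0.983]],
    [1,[579,-573,-10],[0,0,-0.983]],
    [1,[579,-573,-10],[0,0,-0.983]],
    [1,[579,-573,-10],[0,0,-0.983]],
    [1,[579,-573,-10],[0,0,-0.983]]
  ],
  "squeeze": 40
}}

```text
time_s: 1.3
eef_pos: [494.5, -36.0, 260.8]
tool_rot: [[0.129, 0.992, 0.0], [0.992, -0.129, -0.0], [-0.0, 0.0, -1.0]]
contact_force: [1.6, -0.4, 0.1]
finger_gap: 1.002
grasp_force: 0.0
```

```bash
cat >> h.py <<'E'
def st():
    o=env.get_obs(); print({k:np.round(o[k],3).tolist() for k in("time_s","eef_pos","tool_rot","contact_force","finger_gap","grasp_force")}); return o
def to(P,yaw=None,tilt=0):
    """shift/turn in tool axes to reach TCP P, tool x along jig ex tilted by tilt about jig y"""
    from scipy.spatial.transform import Rotation as R_
    o=env.get_obs(); R=np.array(o["tool_rot"]); s=R.T@(np.array(P)-np.array(o["eef_pos"]))
    y=1.4413 if yaw is None else yaw; c,n=np.cos(y),np.sin(y)
    Rt=np.array([[c,n,0],[n,-c,0],[0,0,-1.]])@R_.from_rotvec([0,tilt,0]).as_matrix()
    print("shift",np.round(s,1),"turn",np.round(R_.from_matrix(R.T@Rt).as_rotvec(),3))
E
python3 - <<'E'
from h import *
st(); to([564,165,230])
E
```

```text
{'time_s': 1.3, 'eef_pos': [494.496, -36.038, 260.806], 'tool_rot': [[0.129, 0.992, 0.0], [0.992, -0.129, -0.0], [-0.0, 0.0, -1.0]], 'contact_force': [1.569, -0.373, 0.054], 'finger_gap': 1.002, 'grasp_force': 0.0}
shift [208.3  43.   30.8] turn [0. 0. 0.]
```

Request:
{"op": "apply_moves", "data": {
  "steps": [
    [1,[100,21,0],[0,0,0]],
    [1,[100,21,0],[0,0,0]],
    [1,[208,43,10],[0,0,0]],
    [1,[208,43,30],[0,0,0]],
    [1,[208,43,50],[0,0,0]],
    [1,[208,43,70],[0,0,0]],
    [1,[208,43,75],[0,0,0]],
    [1,[208,43,75],[0,0,0]],
    [1,[208,43,75],[0,0,0]]
  ]
}}

```text
time_s: 2.2
eef_pos: [564.2, 162.4, 186.7]
tool_rot: [[0.13, 0.992, 0.001], [0.992, -0.13, 0.0], [0.0, 0.001, -1.0]]
contact_force: [0.6, 0.8, 0.6]
finger_gap: 1.001
grasp_force: 0.0
```

```bash
python3 - <<'E'
from h import *
snap("scene","s1"); snap("top","t1"); st(); to([564,165,135])
a=cv2.resize(load("s1")["p"][180:300,230:370],None,fx=3.8,fy=3.8,interpolation=2)
b=cv2.resize(load("t1")["p"][205:325,235:345],None,fx=3.8,fy=3.8,interpolation=2)
m=np.hstack([a[:456],b[:456]])[:, :800]; print(a.shape,b.shape); cv2.imwrite("pics/m1.png",m)
E
```

```text
{'time_s': 2.3, 'eef_pos': [564.369, 162.413, 186.994], 'tool_rot': [[0.13, 0.992, 0.002], [0.992, -0.13, 0.0], [0.0, 0.002, -1.0]], 'contact_force': [-0.616, 0.105, 0.529], 'finger_gap': 1.001, 'grasp_force': 0.0}
shift [ 2.5 -0.8 52. ] turn [ 0.002 -0.    -0.   ]
(456, 532, 3) (456, 418, 3)
```

View pics/m1.png

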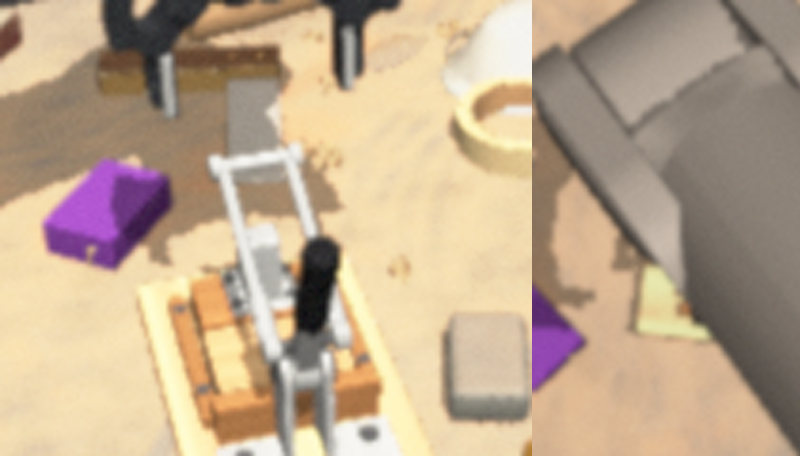

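The open fingers at about (165,90) and (347,60) straddle the bar discs at (215,165) and (293,153), well centred. Descending and pinching.

Request:
{"op": "apply_moves", "data": {
  "steps": [
    [1,[2,-1,25],[0,0,0]],
    [1,[2,-1,45],[0,0,0]],
    [1,[2,-1,52],[0,0,0]],
    [1,[2,-1,52],[0,0,0]],
    [1,[2,-1,52],[0,0,0]],
    [0.4,[2,-1,52],[0,0,0]],
    [0.4,[2,-1,52],[0,0,0]],
    [0.4,[2,-1,52],[0,0,0]],
    [0.4,[2,-1,52],[0,0,0]],
    [0.4,[2,-1,52],[0,0,0]]
  ],
  "squeeze": 40
}}

```text
time_s: 3.3
eef_pos: [563.1, 165.2, 133.9]
tool_rot: [[0.128, 0.992, 0.0], [0.992, -0.128, 0.0], [0.0, 0.0, -1.0]]
contact_force: [-0.1, 2.9, 1.4]
finger_gap: 0.576
grasp_force: 41.6
```

```bash
python3 - <<'E'
from h import *
snap("scene","s2",(230,160,370,310),4); st()
E
```

```text
{'time_s': 3.35, 'eef_pos': [563.121, 165.247, 133.892], 'tool_rot': [[0.128, 0.992, 0.0], [0.992, -0.128, 0.0], [0.0, 0.0, -1.0]], 'contact_force': [-0.567, 2.386, 0.81], 'finger_gap': 0.576, 'grasp_force': 41.633}
```

View pics/s2.png

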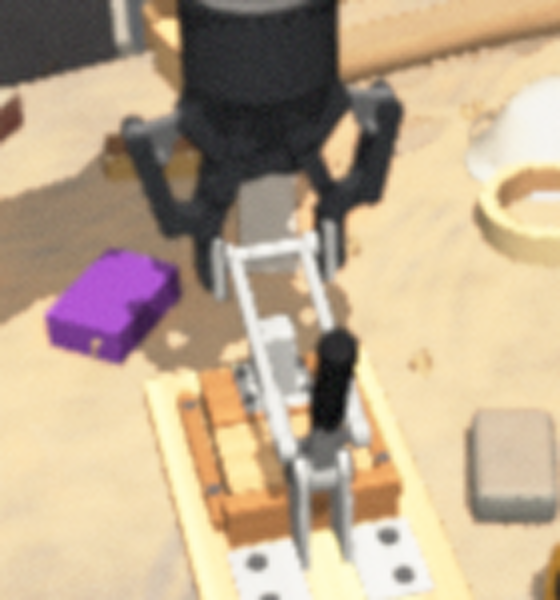

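```bash
python3 - <<'E'
from h import *
from fit import model
P,pin,B,H,ex,ey,ez=model(np.load('/tmp/fit.npy'))
c=load("s2"); inv=lambda u,v:(u/4+230-.4,v/4+160-.4)
for u,v in((275,318),(285,390)):
    o,d=ray(c,*inv(u,v)); q=o+d*np.dot(P-o,ey)/np.dot(d,ey); print("centre plane x,z",np.dot(q-P,ex),q[2])
for x,y,z in((101,0,86),(106,0,86),(101,0,70),(121,0,66)):
    u=proj(c,P+x*ex+y*ey+(z-72)*ez); print(x,z,np.round((u-[230,160])*4+1.6))
E
```

```text
centre plane x,z 88.04206290749454 99.82463147431292
centre plane x,z 71.31687653866643 64.9740693876322
101 86 [271. 325.]
106 86 [268. 319.]
101 70 [272. 348.]
121 66 [264. 332.]
```

Request:
{"op": "apply_moves", "data": {
  "steps": [
    [0.4,[8,0,-3],[0,0,0]],
    [0.4,[15,0,2],[0,0,0]],
    [0.4,[20,0,10],[0,0,0]],
    [0.4,[20,0,20],[0,0,0]],
    [0.4,[20,0,30],[0,0,0]],
    [0.4,[20,0,38],[0,0,0]],
    [0.4,[20,0,38],[0,0,0]],
    [0.4,[20,0,38],[0,0,0]]
  ],
  "squeeze": 45
}}

```text
time_s: 4.15
eef_pos: [565.6, 185.1, 95.5]
tool_rot: [[0.128, 0.992, -0.0], [0.992, -0.128, 0.0], [0.0, -0.0, -1.0]]
contact_force: [-0.4, 3.9, 0.7]
finger_gap: 0.577
grasp_force: 48.1
```

```bash
python3 - <<'E'
from h import *
snap("scene","s3",(255,190,345,290),6); st()
E
```

```text
{'time_s': 4.2, 'eef_pos': [565.603, 185.058, 95.667], 'tool_rot': [[0.129, 0.992, -0.0], [0.992, -0.129, 0.0], [0.0, -0.0, -1.0]], 'contact_force': [-0.847, 5.136, 1.548], 'finger_gap': 0.574, 'grasp_force': 48.076}
```

View pics/s3.png

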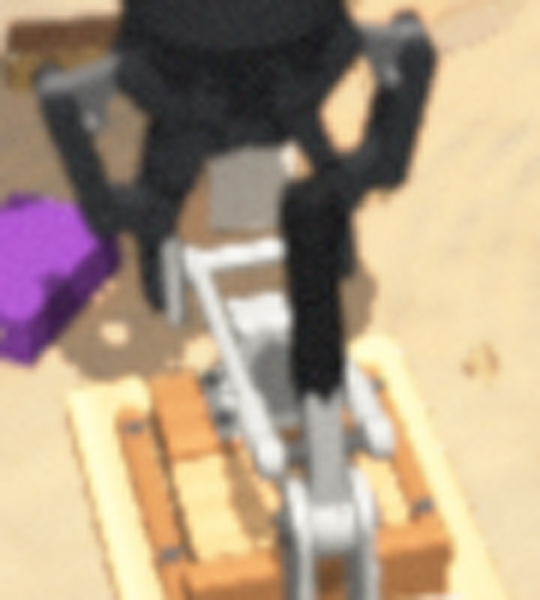

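The bar is held at about (235,257), just beyond and above the lip's far edge at (255,297).

```bash
python3 - <<'E'
from h import *
from fit import model
P,pin,B,H,ex,ey,ez=model(np.load('/tmp/fit.npy'))
c=load("s3"); f=lambda q:np.round((proj(c,q)-[255,190]+.42)*6)
for z in (95,98,102,106): print(z,f(P+117*ex+(z-72)*ez))
for s in (102,104,106): print(s+3,f(P+(s+3)*ex+14*ez))
E
```

```text
95 [245. 260.]
98 [244. 253.]
102 [244. 244.]
106 [243. 235.]
105 [253. 300.]
107 [252. 297.]
109 [251. 294.]
```

Request:
{"op": "apply_moves", "data": {
  "steps": [
    [0.4,[0,0,8],[0,0,0]],
    [0.4,[0,0,15],[0,0,0]],
    [0.4,[0,0,21],[0,0,0]],
    [0.4,[0,0,24],[0,0,0]],
    [0.4,[0,0,24],[0,0,0]]
  ]
}}

```text
time_s: 4.7
eef_pos: [565.3, 184.0, 71.0]
tool_rot: [[0.129, 0.992, -0.001], [0.992, -0.129, -0.001], [-0.001, -0.001, -1.0]]
contact_force: [-1.2, -5.4, 2.7]
finger_gap: 0.57
grasp_force: 48.4
```

Request:
{"op": "apply_moves", "data": {
  "steps": [
    [0.4,[0,0,2],[0,0,0]],
    [0.4,[0,0,4],[0,0,0]],
    [0.4,[0,0,4],[0,0,0]]
  ]
}}

```text
time_s: 5.0
eef_pos: [565.7, 184.4, 68.9]
tool_rot: [[0.129, 0.992, 0.0], [0.992, -0.129, -0.001], [-0.001, 0.0, -1.0]]
contact_force: [-10.2, -7.4, 24.1]
finger_gap: 0.569
grasp_force: 50.8
```

Request:
{"op": "apply_moves", "data": {
  "steps": [
    [0.4,[0,0,-1.5],[0,0,0]],
    [0.4,[-3,0,-1.5],[0,0,0]],
    [0.4,[-6,0,-1.5],[0,0,0]],
    [0.4,[-8,0,-1.5],[0,0,0]],
    [0.4,[-10,0,-1.5],[0,0,0]],
    [0.4,[-10,0,-1.5],[0,0,0]]
  ]
}}

```text
time_s: 5.6
eef_pos: [564.4, 177.2, 69.6]
tool_rot: [[0.127, 0.992, 0.001], [0.992, -0.127, 0.003], [0.003, 0.001, -1.0]]
contact_force: [-1.7, 8.3, -0.3]
finger_gap: 0.569
grasp_force: 48.7
```

Request:
{"op": "apply_moves", "data": {
  "steps": [
    [0.4,[-2,0,0],[0,0,0]],
    [0.4,[-4,0,0],[0,0,0]],
    [0.4,[-4,0,0],[0,0,0]]
  ]
}}

```text
time_s: 5.9
eef_pos: [563.9, 173.2, 69.6]
tool_rot: [[0.127, 0.992, 0.001], [0.992, -0.127, 0.003], [0.003, 0.001, -1.0]]
contact_force: [-1.9, 8.0, 0.6]
finger_gap: 0.574
grasp_force: 48.7
```

```bash
python3 - <<'E'
from h import *
from fit import model
P,pin,B,H,ex,ey,ez=model(np.load('/tmp/fit.npy'))
snap("scene","s4",(255,190,345,290),6); o=st(); print("jig x",np.dot(np.array(o["eef_pos"])-P,ex))
c=load("s4"); f=lambda q:np.round((proj(c,q)-[255,190]+.42)*6)
for s in (98,101,104): print(s,"lip edge",f(P+(s+3)*ex+14*ez),"bar end",f(P+s*ex-2*ez+20*ey))
E
```

```text
{'time_s': 5.95, 'eef_pos': [563.894, 173.178, 69.593], 'tool_rot': [[0.127, 0.992, 0.001], [0.992, -0.127, 0.003], [0.003, 0.001, -1.0]], 'contact_force': [-1.255, 7.999, 0.464], 'finger_gap': 0.573, 'grasp_force': 48.731}
jig x 104.88126706686946
98 lip edge [256. 307.] bar end [204. 358.]
101 lip edge [254. 302.] bar end [202. 352.]
104 lip edge [252. 297.] bar end [201. 347.]
```

View pics/s4.png

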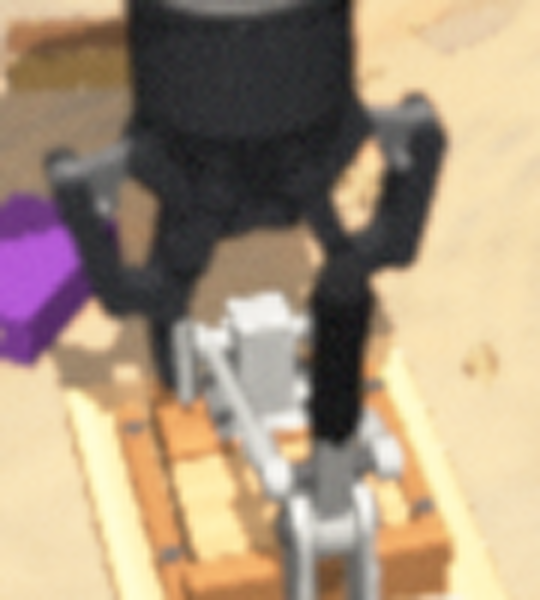

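The bar lies behind the post: its left end is at (203,335) and the post top at (258,300). The force still shows only the lever's drag, so I draw on until the post is felt.

Request:
{"op": "apply_moves", "data": {
  "steps": [
    [0.4,[-2,0,0.5],[0,0,0]],
    [0.4,[-4,0,0.5],[0,0,0]],
    [0.4,[-4,0,0.5],[0,0,0]]
  ]
}}

```text
time_s: 6.25
eef_pos: [563.6, 170.1, 69.5]
tool_rot: [[0.127, 0.992, 0.002], [0.992, -0.127, 0.004], [0.005, 0.001, -1.0]]
contact_force: [-1.0, 12.2, 3.2]
finger_gap: 0.572
grasp_force: 49.0
```

Request:
{"op": "apply_moves", "data": {
  "steps": [
    [0.4,[-2,0,0],[0,0,0]],
    [0.4,[-4,0,0],[0,0,0]],
    [0.4,[-4,0,0],[0,0,0]]
  ]
}}

```text
time_s: 6.55
eef_pos: [563.1, 166.5, 69.5]
tool_rot: [[0.127, 0.992, 0.002], [0.992, -0.127, 0.005], [0.005, 0.001, -1.0]]
contact_force: [-1.8, 13.0, 2.7]
finger_gap: 0.576
grasp_force: 49.0
```

```bash
python3 - <<'E'
from h import *
from fit import model
P,pin,B,H,ex,ey,ez=model(np.load('/tmp/fit.npy'))
snap("scene","s5",(255,190,345,290),6); o=st(); print("jig x",np.dot(np.array(o["eef_pos"])-P,ex))
d=np.abs(load("s5")["p"].astype(int)-load("s4")["p"]).sum(2)[190:290,255:345]
# post template shift between s4 and s5
a=load("s4")["p"][239:258,294:304]; b=load("s5")["p"][230:270,285:315]
r=cv2.matchTemplate(cv2.resize(b,None,fx=6,fy=6,interpolation=2),cv2.resize(a,None,fx=6,fy=6,interpolation=2),5)
print(cv2.minMaxLoc(r),"unshifted",(54,54))
E
```

```text
{'time_s': 6.6, 'eef_pos': [563.093, 166.469, 69.481], 'tool_rot': [[0.127, 0.992, 0.002], [0.992, -0.127, 0.005], [0.005, 0.001, -1.0]], 'contact_force': [-2.705, 14.172, 2.932], 'finger_gap': 0.573, 'grasp_force': 48.958}
jig x 98.12443286668004
(-0.643709123134613, 0.944286584854126, (61, 23), (57, 64)) unshifted (54, 54)
```

View pics/s5.png

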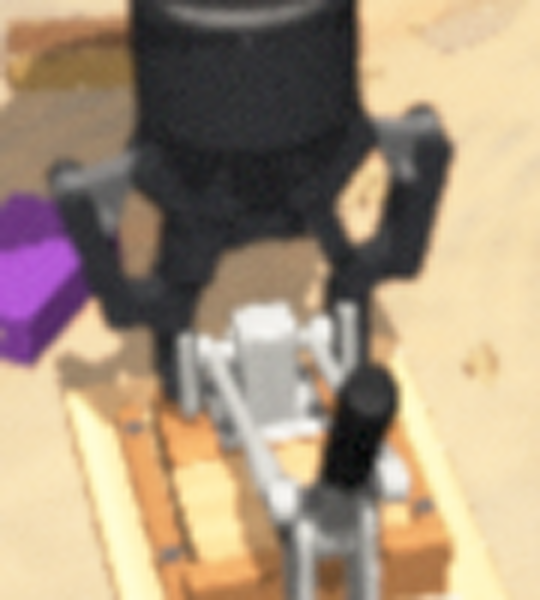

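The post has shifted with the bar (now at (265,310), about 10 px nearer), with the force at 12–14 N. So the bar sits against the post under the lip. Releasing and lifting off.

Request:
{"op": "apply_moves", "data": {
  "steps": [
    [0.4,[1,0,0],[0,0,0]],
    [1,[1,0,0],[0,0,0]],
    [1,[1,0,0],[0,0,0]],
    [1,[1,0,0],[0,0,0]],
    [1,[1,0,-20],[0,0,0]],
    [1,[1,0,-60],[0,0,0]],
    [1,[1,0,-110],[0,0,0]],
    [1,[1,0,-160],[0,0,0]],
    [1,[-15,0,-180],[0,0,0]],
    [1,[-60,0,-180],[0,0,0]],
    [1,[-105,0,-180],[0,0,0]],
    [1,[-142,0,-180],[0,0,0]]
  ]
}}

```text
time_s: 7.8
eef_pos: [544.0, 19.5, 248.9]
tool_rot: [[0.13, 0.992, 0.0], [0.992, -0.13, -0.001], [-0.001, 0.001, -1.0]]
contact_force: [0.7, 0.1, -0.2]
finger_gap: 0.998
grasp_force: 0.0
```

```bash
python3 - <<'E'
from h import *
from fit import model
P,pin,B,H,ex,ey,ez=model(np.load('/tmp/fit.npy'))
snap("scene","s6",(245,160,345,290),4.5); o=st(); print("jig x,y",np.dot(np.array(o["eef_pos"])-P,ex),np.dot(np.array(o["eef_pos"])-P,ey))
c=load("s6"); f=lambda q:np.round((proj(c,q)-[245,160]+.4)*4.5)
for a in (.3,.45,.6): print(a,f(P+125*(-np.sin(a)*ex+np.cos(a)*ez)))
E
```

```text
{'time_s': 7.85, 'eef_pos': [543.493, 13.296, 248.516], 'tool_rot': [[0.135, 0.991, -0.001], [0.991, -0.135, -0.003], [-0.003, -0.0, -1.0]], 'contact_force': [0.917, -8.218, 0.125], 'finger_gap': 1.001, 'grasp_force': 0.0}
jig x,y -56.297075662944614 0.622765508466627
0.3 [306. 358.]
0.45 [318. 399.]
0.6 [329. 445.]
```

View pics/s6.png

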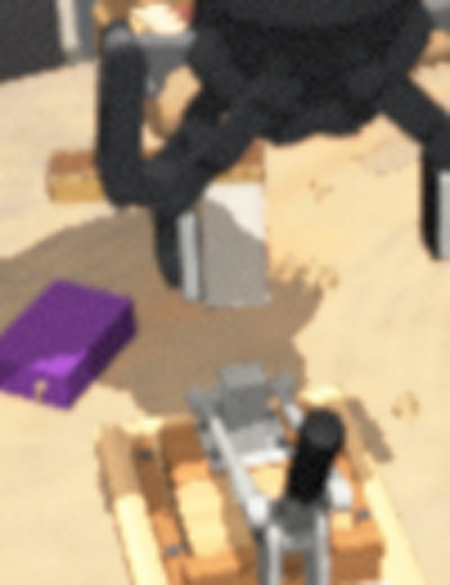

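The bar stays in the hook, with its discs at (197,398) and (285,382). The grip end at (322,422) puts the lever at about 0.52 rad. Pinching the grip next.

Request:
{"op": "apply_moves", "data": {
  "steps": [
    [1,[-3,0,0],[0,0,0]],
    [1,[-3,0,20],[0,0,0]],
    [1,[-3,0,50],[0,0,0]],
    [1,[-3,0,75],[0,0,0]],
    [1,[-3,0,88],[0,0,0]],
    [1,[-3,0,88],[0,0,0]],
    [0,[-3,0,88],[0,0,0]],
    [0,[-3,0,88],[0,0,0]],
    [0,[-3,0,88],[0,0,0]],
    [0,[-3,0,88],[0,0,0]],
    [0,[-3,0,88],[0,0,0]],
    [0,[-3,0,88],[0,0,0]]
  ],
  "squeeze": 45
}}

```text
time_s: 9.05
eef_pos: [543.2, 18.6, 161.0]
tool_rot: [[0.129, 0.992, -0.002], [0.992, -0.129, -0.001], [-0.001, -0.002, -1.0]]
contact_force: [-9.0, -2.0, 8.5]
finger_gap: 0.213
grasp_force: 43.8
```

```bash
python3 - <<'E'
from h import *
from fit import model
P,pin,B,H,ex,ey,ez=model(np.load('/tmp/fit.npy'))
o=st(); q=np.array(o["eef_pos"])-P; print("jig",q@ex,q@ey,q[2])
x0,z0=q@ex,q[2]; a0=np.arctan2(-x0,z0); r=np.hypot(x0,z0); print(a0,r)
for a in np.arange(.5,1.8,.1): print(round(a,2),np.round([-r*np.sin(a)-x0,-(r*np.cos(a)-z0)],0))
E
```

```text
{'time_s': 9.05, 'eef_pos': [543.221, 18.595, 160.96], 'tool_rot': [[0.129, 0.992, -0.002], [0.992, -0.129, -0.001], [-0.001, -0.002, -1.0]], 'contact_force': [-9.014, -1.984, 8.534], 'finger_gap': 0.213, 'grasp_force': 43.813}
jig -51.07694991244929 1.576643296518821 88.96006280833726
0.521199727032043 102.58044446785246
0.5 [ 2. -1.]
0.6 [-7.  4.]
0.7 [-15.  11.]
0.8 [-23.  17.]
0.9 [-29.  25.]
1.0 [-35.  34.]
1.1 [-40.  42.]
1.2 [-45.  52.]
1.3 [-48.  62.]
1.4 [-50.  72.]
1.5 [-51.  82.]
1.6 [-51.  92.]
1.7 [-51. 102.]
```

Request:
{"op": "apply_moves", "data": {
  "steps": [
    [0,[-7,0,4],[0,0,0]],
    [0,[-15,0,11],[0,0,0]],
    [0,[-23,0,17],[0,0,0]],
    [0,[-29,0,25],[0,0,0]],
    [0,[-35,0,34],[0,0,0]],
    [0,[-40,0,42],[0,0,0]],
    [0,[-45,0,52],[0,0,0]],
    [0,[-45,0,52],[0,0,0]]
  ],
  "squeeze": 50
}}

```text
time_s: 9.85
eef_pos: [537.3, -25.8, 107.9]
tool_rot: [[0.129, 0.992, -0.002], [0.992, -0.129, 0.0], [-0.0, -0.002, -1.0]]
contact_force: [-6.5, 1.1, 3.0]
finger_gap: 0.208
grasp_force: 50.2
```

Request:
{"op": "apply_moves", "data": {
  "steps": [
    [0,[-3,0,10],[0,0,0]],
    [0,[-5,0,20],[0,0,0]],
    [0,[-6,0,30],[0,0,0]],
    [0,[-6,0,35],[0,0,0]],
    [0,[-6,0,35],[0,0,0]]
  ],
  "squeeze": 60
}}

```text
time_s: 10.35
eef_pos: [536.3, -33.1, 73.1]
tool_rot: [[0.13, 0.991, -0.003], [0.991, -0.13, -0.002], [-0.002, -0.003, -1.0]]
contact_force: [-6.9, -8.5, 0.8]
finger_gap: 0.205
grasp_force: 58.3
```

Request:
{"op": "apply_moves", "data": {
  "steps": [
    [0,[0,0,8],[0,0,0]],
    [0,[0,0,14],[0,0,0]],
    [0,[0,0,19],[0,0,0]],
    [0,[1,0,21],[0,0,0]],
    [0,[1,0,21],[0,0,0]]
  ]
}}

```text
time_s: 10.85
eef_pos: [536.4, -32.2, 52.2]
tool_rot: [[0.13, 0.991, -0.003], [0.991, -0.13, -0.002], [-0.002, -0.003, -1.0]]
contact_force: [-5.1, -9.5, -3.0]
finger_gap: 0.209
grasp_force: 58.4
```

```bash
python3 - <<'E'
from h import *
from fit import model
P,pin,B,H,ex,ey,ez=model(np.load('/tmp/fit.npy'))
o=st(); q=np.array(o["eef_pos"])-P; print("jig",q@ex,q@ey,q[2],np.arctan2(-(q@ex),q[2]))
E
```

```text
{'time_s': 10.85, 'eef_pos': [536.38, -32.189, 52.216], 'tool_rot': [[0.13, 0.991, -0.003], [0.991, -0.13, -0.002], [-0.002, -0.003, -1.0]], 'contact_force': [-5.14, -9.52, -3.049], 'finger_gap': 0.209, 'grasp_force': 58.443}
jig -102.31915642567137 1.8031165073526192 -19.78415953512598 1.761796627521771
```

Request:
{"op": "apply_moves", "data": {
  "steps": [
    [0,[0,0,2],[0,0,0]],
    [0,[0,0,4],[0,0,0]],
    [0,[0,0,4],[0,0,0]]
  ]
}}

```text
time_s: 11.15
eef_pos: [536.5, -31.6, 48.4]
tool_rot: [[0.13, 0.992, -0.003], [0.992, -0.13, -0.001], [-0.002, -0.002, -1.0]]
contact_force: [-5.9, -6.2, -2.5]
finger_gap: 0.205
grasp_force: 58.4
```

Request:
{"op": "apply_moves", "data": {
  "steps": [
    [0,[0,0,2],[0,0,0]],
    [0,[0,0,4],[0,0,0]],
    [0,[0,0,4],[0,0,0]]
  ]
}}

```text
time_s: 11.45
eef_pos: [536.6, -31.0, 44.7]
tool_rot: [[0.129, 0.992, -0.002], [0.992, -0.129, -0.001], [-0.001, -0.002, -1.0]]
contact_force: [-8.1, -2.4, 2.2]
finger_gap: 0.203
grasp_force: 58.6
```

```bash
python3 - <<'E'
from h import *
from fit import model
P,pin,B,H,ex,ey,ez=model(np.load('/tmp/fit.npy'))
c=snap("scene","s7"); c=load("s7"); f=lambda q:np.round(proj(c,q),1)
for a in (1.4,1.6,1.745): print(a,"end",f(P+125*(-np.sin(a)*ex+np.cos(a)*ez)))
p=c["p"].astype(int)
m=(p.max(2)<60)[255:345,290:360]
for r in range(0,90,3): print(255+r,''.join('#' if v else '.' for v in m[r]))
E
```

```text
1.4 end [326.4 314.3]
1.6 end [326.7 325. ]
1.745 end [326.4 331.1]
255 ......................................................................
258 ......................................................................
261 .......#..............................................................
264 ......................................................................
267 ...........#####.#................................#####...............
270 ...........########..##.........................#######...............
273 ...........################.....#......################...............
276 ...........#########################.##################...............
279 ............###########################################...............
282 ............###########################################...............
285 ............#############################################.............
288 ..........###############################################.............
291 .............###########################################..............
294 ...............######################################
[... 517 characters left out ...]
###......................
318 ..........##############################..####........................
321 .............##..#...#####.############...............................
324 ......................####.....#########..............................
327 ......................###......#########..............................
330 .................................#######..............................
333 ......................................................................
336 ......................................................................
339 ......................................................................
342 ......................................................................
```

Request:
{"op": "apply_moves", "data": {
  "steps": [
    [0.6,[0,0,0],[0,0,0]],
    [0.6,[0,0,0],[0,0,0]],
    [0.6,[0,0,0],[0,0,0]],
    [0.6,[0,0,-30],[0,0,0]],
    [0.6,[0,0,-75],[0,0,0]],
    [0.6,[0,0,-120],[0,0,0]],
    [0.6,[0,0,-165],[0,0,0]],
    [0,[100,0,-200],[0,0,0]],
    [0,[100,0,-200],[0,0,0]],
    [0,[150,0,-200],[0,0,0]],
    [0,[150,0,-200],[0,0,0]]
  ]
}}

```text
time_s: 12.6
eef_pos: [557.1, 125.2, 246.1]
tool_rot: [[0.122, 0.993, 0.002], [0.993, -0.122, 0.003], [0.003, 0.002, -1.0]]
contact_force: [-0.2, -0.7, -0.1]
finger_gap: 0.003
grasp_force: 0.0
```

```bash
python3 - <<'E'
from h import *
from fit import model
P,pin,B,H,ex,ey,ez=model(np.load('/tmp/fit.npy'))
c=snap("scene","s8"); c=load("s8"); st(); f=lambda q:np.round(proj(c,q),1)
for a in (1.5,1.6,1.745):
  L=-np.sin(a)*ex+np.cos(a)*ez; print(a,"r60,r125",f(P+60*L),f(P+125*L))
for s in (96,98,100): print(s,"lip edge",f(P+(s+3)*ex+14*ez),"bar end",f(P+s*ex-2*ez+20*ey), f(P+s*ex-2*ez-20*ey))
p=c["p"].astype(int)
m=(p.max(2)<70)[280:345,295:350]
for r in range(0,65,2): print(280+r,''.join('#' if v else '.' for v in m[r]))
E
```

```text
{'time_s': 12.65, 'eef_pos': [556.946, 122.94, 245.383], 'tool_rot': [[0.123, 0.992, 0.001], [0.992, -0.123, 0.002], [0.002, 0.001, -1.0]], 'contact_force': [-0.263, -0.055, -0.239], 'finger_gap': -0.003, 'grasp_force': 0.0}
1.5 r60,r125 [317.  296.2] [326.6 319.9]
1.6 r60,r125 [317.1 298.5] [326.7 325. ]
1.745 r60,r125 [317.  301.5] [326.4 331.1]
96 lip edge [297.4 241.3] bar end [288.8 249.7] [307.3 246.5]
98 lip edge [297.2 240.7] bar end [288.6 249.2] [307.  245.9]
100 lip edge [297.  240.2] bar end [288.4 248.6] [306.8 245.4]
280 .......................................................
282 .......................................................
284 .......................................................
286 .......................................................
288 .......................................................
290 .......................................................
292 .......................................................
294 .......................................................
296 .......................................................
298 ..................#
[... 716 characters left out ...]
..........########......................
324 .........................#########.....................
326 ..........................########.....................
328 ...........................########....................
330 ............................#####......................
332 .......................................................
334 .......................................................
336 .......................................................
338 .......................................................
340 .......................................................
342 .......................................................
344 .......................................................
```

```bash
python3 - <<'E'
from h import *
from fit import model
P,pin,B,H,ex,ey,ez=model(np.load('/tmp/fit.npy'))
c=load("s8"); M=(c["p"].astype(int).max(2)<75)[290:340,300:345]
for a in np.arange(1.45,1.86,.05):
  L=-np.sin(a)*ex+np.cos(a)*ez; N=np.cross(L,ey)
  pts=[proj(c,P+r*L+10*(np.cos(t)*ey+np.sin(t)*N)) for r in(70,125) for t in np.linspace(0,6.28,25)]
  im=np.zeros((480,640),np.uint8); cv2.fillConvexPoly(im,cv2.convexHull(np.round(np.array(pts)*16).astype(np.int32)),1,shift=4)
  m=im[290:340,300:345]>0; print(round(a,2),round((m&M).sum()/(m|M).sum(),3),"bottom",np.where(m.any(1))[0].max()+290)
print(np.where(M.any(1))[0].max()+290)
g=cv2.cvtColor(c["p"],6)[236:262,282:314]
for r in g[::2]: print(' '.join('%3d'%v for v in r[::1]))
E
```

```text
1.45 0.395 bottom 322
1.5 0.49 bottom 324
1.55 0.552 bottom 327
1.6 0.596 bottom 329
1.65 0.586 bottom 331
1.7 0.541 bottom 333
1.75 0.508 bottom 334
1.8 0.473 bottom 336
1.85 0.448 bottom 337
331
140 138 137 138 139 141 139 142 140 142 139 140 141 139 138 139 136 138 140 139 138 138 139 137 140 145 171 202 220 223 224 224
142 142 140 141 139 140 142 141 138 141 138 141 141 136 134 136 135 138 137 132 137 135 136 144 164 196 215 222 223 224 222 222
139 142 141 142 141 141 140 137 138 138 138 138 137 141 146 151 163 167 162 165 169 172 194 201 212 220 224 223 224 223 223 223
142 141 141 139 140 140 140 138 138 137 140 157 202 221 226 230 235 238 238 238 235 227 223 220 210 226 242 242 231 226 224 223
201 208 210 199 170 180 196 200 171 164 171 175 197 229 237 238 239 239 241 242 242 240 235 238 234 229 236 234 226 226 226 227
227 227 226 220 202 226 242 241 232 237 242 237 205 225 238 232 221 220 221 221 216 205 186 191 205 227 232 208 204 226 230 227
227 228 228 226 218 192 214 220 226 228 198 161 144 168 184 193 188 182 181 183 183 183 209 236 230 223 232 230 228 237 241 242
227 227 226 224 222 198 189 196 220 232 209 152 134 154 173 179 179 177 176 180 179 178 184 206 207 188 217 234 225 205 201 197
242 243 241 240 241 243 242 237 221 228 229 190 135 138 171 181 177 173 176 176 178 173 148 118 111 123 173 221 231 213 189 181
235 227 228 223 204 188 159 134 132 194 228 222 166 143 167 179 177 174 176 178 178 180 191 208 175 152 169 201 229 230 201 190
186 186 181 182 168 149 151 140 131 163 216 232 211 160 169 177 178 175 177 177 179 178 200 226 196 161 144 158 207 230 225 194
180 181 182 183 183 184 175 147 151 163 196 227 231 204 178 178 179 180 173 174 175 176 186 198 153 112 109 115 166 218 232 218
173 184 187 189 187 186 182 169 143 134 142 200 229 225 194 181 184 186 188 193 201 209 219 228 226 203 167 157 169 193 226 235
```

Request:
{"op": "apply_moves", "data": {
  "steps": [
    [0,[-50,0,0],[0,0,0]],
    [0,[-100,0,0],[0,0,0]],
    [0,[-154,0,0],[0,0,0]],
    [0,[-154,0,10],[0,0,0]],
    [0,[-154,0,55],[0,0,0]],
    [0,[-154,0,100],[0,0,0]],
    [0,[-154,0,130],[0,0,0]],
    [0,[-154,0,145],[0,0,0]],
    [0,[-154,0,152],[0,0,0]],
    [0,[-154,0,152],[0,0,0]]
  ]
}}

```text
time_s: 13.65
eef_pos: [537.3, -34.6, 92.8]
tool_rot: [[0.129, 0.992, -0.0], [0.992, -0.129, 0.0], [-0.0, -0.0, -1.0]]
contact_force: [0.3, -0.2, 0.1]
finger_gap: -0.002
grasp_force: 0.0
```

Request:
{"op": "apply_moves", "data": {
  "steps": [
    [0,[0,0,3],[0,0,0]],
    [0,[0,0,6],[0,0,0]],
    [0,[0,0,8],[0,0,0]],
    [0,[0,0,8],[0,0,0]]
  ]
}}

```text
time_s: 14.05
eef_pos: [537.7, -34.5, 85.3]
tool_rot: [[0.129, 0.992, 0.001], [0.992, -0.129, -0.0], [-0.0, 0.001, -1.0]]
contact_force: [-1.0, -1.0, 6.2]
finger_gap: -0.002
grasp_force: 3.2
```

Request:
{"op": "apply_moves", "data": {
  "steps": [
    [0,[0,0,2],[0,0,0]],
    [0,[0,0,3],[0,0,0]],
    [0,[0,0,3],[0,0,0]]
  ]
}}

```text
time_s: 14.35
eef_pos: [538.1, -34.4, 84.2]
tool_rot: [[0.129, 0.992, 0.002], [0.992, -0.129, -0.001], [-0.001, 0.002, -1.0]]
contact_force: [-13.8, -0.3, 46.0]
finger_gap: -0.0
grasp_force: 22.5
```

Request:
{"op": "apply_moves", "data": {
  "steps": [
    [0,[0,0,-20],[0,0,0]],
    [0,[0,0,-60],[0,0,0]],
    [0,[0,0,-110],[0,0,0]],
    [0,[0,0,-150],[0,0,0]],
    [0,[0,0,-150],[0,0,0]],
    [0,[0,0,-150],[0,0,0]]
  ]
}}

```text
time_s: 14.95
eef_pos: [537.6, -34.6, 232.9]
tool_rot: [[0.129, 0.992, 0.002], [0.992, -0.129, -0.001], [-0.0, 0.003, -1.0]]
contact_force: [0.5, 0.8, -0.7]
finger_gap: 0.002
grasp_force: 0.0
```

```bash
python3 - <<'E'
from h import *
snap("scene","s9"); c=load("s9"); M=(c["p"].astype(int).max(2)<75)[290:340,300:345]; print(np.where(M.any(1))[0].max()+290)
a,b,s6=load("s8")["p"],c["p"],load("s6")["p"]
for nm,x in(("s8",a),("s6",s6)):
    t=x[238:252,293:305]; r=cv2.matchTemplate(cv2.resize(b[228:262,283:315],None,fx=4,fy=4,interpolation=2),cv2.resize(t,None,fx=4,fy=4,interpolation=2),5); m=cv2.minMaxLoc(r); print(nm,m[1],(np.array(m[3])-40)/4)
print(env.close_job())
E
```

```text
331
s8 0.6409353613853455 [ 0.  -0.5]
s6 0.9568920135498047 [0.   0.25]
the job is handed in; nothing more can be done
None
```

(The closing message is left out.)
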